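# Slide a spacer plate under the measuring bridge

### The job

Check the thickness of the aluminium spacer plate: push it along the deck with your fingertips, flat and without lifting or tipping it, through under the low red bridge until it sits squarely against the yellow end stop. Then press the green record button on the grey readout pod fully down, let go and move clear. Leave everything else on the bench where it is.

Things in the scene. Friction and masses are not known exactly. Their poses are not given: they have to be found in the camera images.
- plate: aluminium spacer plate with a blue centre stripe, 120 (its x) x 96 (its y) x 12 mm thick, about 0.4 kg, loose on the deck; origin at the centre of its underside, z up. It starts on the deck before the bridge, out of line and turned by up to about 17 degrees against the fixture's x. It slides with ordinary friction.
- fixture: fixed dark steel fixture. Origin at the centre of the underside of its deck, z up; its x axis is the direction in which the plate is to be pushed (roughly the robot's left to right, turned differently each time). Deck 460 (x) x 320 (y) x 10 mm thick: its top is 10 mm over the bench. It carries the bridge, end stop and readout pod.
- bridge_mouth (a point): on the deck, middle of the red bridge's entry face, fixture x = 85, y = 0 mm. The bridge reaches from x = 85 to 125 mm; opening 116 mm wide (y = -58 to 58), underside 15 mm above the deck (3 mm over the plate); feet 22 mm wide outside the opening; beam top 27 mm above the deck, black measuring head on its middle up to 41 mm.
- stop_mid (a point): on the deck, middle of the face of the yellow end stop, fixture x = 170, y = 0 mm; a bar 120 mm wide, 16 mm tall. A plate squarely against it has its origin at fixture x = 110 mm and its rear edge at x = 50 mm, 35 mm before the bridge.
- record_top (a point): centre of the top of the green record button (28 mm across), pressed straight down, on the grey readout pod (85 x 60 mm, top 30 mm above the deck, centre at fixture x = 115, y = 118 mm)
- record (a joint): travel of the record button in m: 0 released, 0.006 fully down (about 4 N, it springs back)
- socket: steel drive socket, an upright tube 28 mm across and 32 mm tall, standing on the deck behind the bridge on the side away from the readout pod; origin at the centre of its underside
- spare_shim: small brass shim, 45 x 30 x 8 mm, lying on the deck on the side of the bridge away from the readout pod; origin at the centre of its underside
- spray_can: red spray can, 60 mm across and 160 mm tall, standing on the bench; origin at the centre of its underside
- torch: black pocket torch, 34 mm across and 100 mm tall, standing on the bench; origin at the centre of its underside
- screwdriver: screwdriver with a yellow handle, lying on the bench
- wrench: steel wrench lying on the bench at the right, before the red parts tray
Things that resemble listed ones, but are neither listed nor needed, are in the scene too. What is meant by the plate is not brown, orange or turquoise, and is the smaller of those in its own colour.

How it is judged:
By the outcome, as a careful person would: the job done as asked, in the order asked, and still so for the second after the job is handed in, with the robot touching nothing.
It also fails if it takes over 61 s, if anything falls off the work surface, if the arm or the gripper's body presses on something with over 40 N, if the wrist force passes 120 N, or if a joint passes its speed limit or range.

### The arm

A 6-joint arm with a two-finger parallel gripper is mounted at the origin on the work surface. World frame = base frame: x ahead of the robot, y to its left, z up, the work surface at z = 0. Lengths are in m, angles in rad, forces in N, time in s.
With the tool pointing down it reaches from about 0.25 to 0.775 m from the base axis. Payload 4 kg.
Tool frame: the origin (TCP) lies at the very end of the fingers, on their centre line; the grasp point (between the pads) lies 19 mm behind it (robot.pinch_z is the distance from the TCP to the grasp point, in m); z points along the fingers, y is the line along which they close (so a half turn about z gives the same grasp; the last joint's range is limited). The gripper opens to 94 mm and grips with 3 to 60 N. Pads are 16 mm wide; open, the fingers measure 119 mm over their backs; the gripper's body (75 mm by 177 mm) begins 78 mm behind the grasp point.
Start: joints at [1.097, 0.087, 1.371, -0, 1.684, -0.103], TCP at [0.199, 0.513, 0.206] pointing down, gripper open.
Joint ranges: [-3.1, 3.1], [-0.76, 2.03], [0.27, 2.55], [-1.08, 4.22], [0.17, 2.65], [-2.57, 2.57]. Speed limits (rad/s): [2.79, 2.79, 3.14, 3.14, 3.14, 3.14].

### API

Orientations are given as [roll, pitch, yaw] about the fixed x, y, z axes, in that order (R = Rz(yaw) Ry(pitch) Rx(roll)).
In Python, from bench import robot gives the robot as it stands.
- The arm moves only by the tool arm_command, never from a script. Its argument "targets" is one flat list of numbers, 7 for each row, row after row: the turn, a rotation vector about the tool's x, y, z in degrees, then the shift along the tool's x, y, z in mm, then the closure, from -1 (fully open) to 1 (shut). In form: [ax, ay, az, x, y, z, hand, ax, ay, az, x, y, z, hand, ...]. A call has 1 to 20 rows; each row is the pose to reach, as a shift and turn from the pose commanded when the call began, along the tool's axes at that moment; what a row does not reach only later rows make up. A row lasts 1/10 s, in which the tool goes at most 50 mm and 8.59 degrees, less where a joint would pass 70% of its speed; a pose out of reach is approached as far as the arm can. A call with a gripper value outside its range is refused whole. The fingers move at their own pace and stop on an object; the grip force is fixed at half the most. Time passes only in rows, so rows that repeat a pose let the fingers close. It gives the time, the measured TCP pose, the force, the opening and the grip force at its end, in the units of the state.
- robot.get_obs(): the state, without advancing time (a new reading comes with each control period).
- robot.snapshot(name): name is "scene" or "top"; returns a dict with "color" (400x640x3 uint8, red, green, blue), "range_z" (400x640 float32, m along the optical axis (not along the pixel's ray), 0 where there is no reading), "fx", "fy", "cx", "cy" (pixels), "T" (4x4, takes a point from camera to world coordinates). Camera axes: x right, y down, z forward; pixel columns grow to the right and rows downward; lengths in m; the calibration is good to about 2 mm. A picture is of the moment at which its call begins.
- robot.close_job(): hands the job in; it is judged then, once.
The state is a dict: "time": time; "joint_positions": joint angles; "qvel": joint speeds; "joint_torque": joint torques, N m; "tool_pos": TCP position; "ee_rot": TCP orientation; "wrist_force": force on the tool from outside, world axes, zero at the start; "wrist_torque": the same for the moment, N m; "width": finger opening in m; "finger_force": force on a finger pad.
Only numpy, scipy, OpenCV 4.12 (cv2) and the standard library are available. Lean on these libraries where they do the work, as an engineer would, in place of code of your own. Each camera call takes 0.05 s, during which the arm holds its last target. There are 200 camera calls.

## Working session

There is one attempt and no reset: what is moved stays moved. The work goes in short steps, Python scripts to look and compute and a tool call to move; the robot and the scene stay as the last step left them, time stands still between calls to the robot, and variables do not carry over. Pictures are saved under pics/ and viewed, at most 10 in all, crops included, and the job is handed in when it is done.

Besides the shell and the picture viewer there is one more tool, called after "Request:" by a JSON object that holds its "api" and its "payload", one argument or row to a line. arm_command: Moves the arm, as the interface text tells. Its arguments: {"type":"object","properties":{"targets":{"type":"array"}},"required":["targets"]}

```bash
mkdir -p pics
python3 - <<'E'
from bench import robot
import cv2,numpy as np
o=robot.get_obs();print({k:np.round(o[k],3) for k in("time","tool_pos","ee_rot","width","wrist_force")})
for n in("scene","top"):
    s=robot.snapshot(n);np.savez(f"{n}0.npz",**s);cv2.imwrite(f"pics/{n}0.png",s["color"][...,::-1])
    print(n,s["fx"],s["cx"],s["cy"],np.round(s["T"],3).tolist())
E
```

```text
{'time': np.float64(0.0), 'tool_pos': array([0.199, 0.512, 0.204]), 'ee_rot': array([-3.139, -0.   ,  2.771]), 'width': np.float64(0.094), 'wrist_force': array([0.346, 0.486, 0.055])}
scene 411.2259890132925 319.0476987642516 195.53803787712525 [[-0.86, 0.264, -0.436, 1.124], [0.51, 0.481, -0.714, 1.022], [0.021, -0.836, -0.548, 0.845], [0.0, 0.0, 0.0, 1.0]]
top 425.55124293635237 322.0654748826486 197.98521248611246 [[0.002, -0.987, 0.161, 0.295], [-1.0, -0.001, 0.01, -0.007], [-0.01, -0.161, -0.987, 1.334], [0.0, 0.0, 0.0, 1.0]]
```

View pics/top0.png

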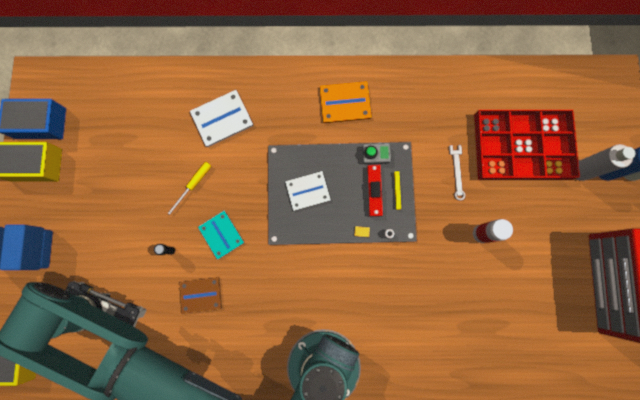

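View pics/scene0.png

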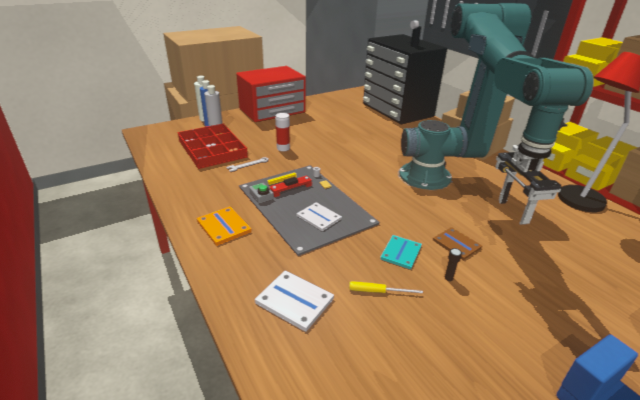

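The top view shows the deck with corners near (268,144), (414,141), (416,242) and (269,243). The white plate is at (307,190), the bridge at (375,190), the stop at (397,190), the button at (371,152), the shim at (362,231) and the socket at (390,234). The scene view agrees, and the arm is clear of the deck. Next I'll measure.

```bash
cat > h.py <<'E'
import numpy as np,cv2
from bench import robot
def cast(s,uv,z):
    uv=np.atleast_2d(uv).astype(float);T=s["T"]
    d=np.c_[(uv[:,0]-s["cx"])/s["fx"],(uv[:,1]-s["cy"])/s["fy"],np.ones(len(uv))]@T[:3,:3].T
    return (T[:3,3]+d*((z-T[2,3])/d[:,2])[:,None])[:,:2]
def biggest(m,near=None):
    cs=cv2.findContours(m.astype(np.uint8),cv2.RETR_EXTERNAL,cv2.CHAIN_APPROX_NONE)[0]
    if near is not None: cs=[c for c in cs if cv2.pointPolygonTest(c,near,False)>=0] or cs
    return max(cs,key=cv2.contourArea)
def rect(s,c,z):
    """min-area rectangle in world mm of a contour at height z: centre, long side, short side, long-axis angle mod 180"""
    w=cast(s,c.reshape(-1,2),z)*1000
    (cx,cy),(a,b),t=cv2.minAreaRect(w.astype(np.float32))
    if a<b:a,b,t=b,a,t+90
    return np.array([cx,cy]),a,b,(t+90)%180-90
def masks(s):
    im=s["color"].astype(int);r,g,b=im[...,0],im[...,1],im[...,2]
    hsv=cv2.cvtColor(s["color"],cv2.COLOR_RGB2HSV);h,S,V=[hsv[...,i].astype(int) for i in range(3)]
    return dict(white=(S<50)&(V>150),dark=(S<60)&(V<110),yellow=(h>22)&(h<33)&(S>150)&(V>130),red=((h<6)|(h>174))&(S>170)&(V>110),green=(h>50)&(h<80)&(S>130)&(V>70),blue=(h>100)&(h<125)&(S>100))
E
python3 - <<'E'
from h import *
for n in("top","scene"):
    s=dict(np.load(f"{n}0.npz"));m=masks(s)
    roi=np.zeros((400,640),bool)
    if n=="top":roi[135:250,260:425]=1
    else: roi[160:255,235:385]=1
    for k,z in(("dark",.01),("white",.022),("yellow",.026),("red",.037),("green",.046)):
        mm=(m[k]&roi)
        if k=="white": mm=cv2.morphologyEx(mm.astype(np.uint8),cv2.MORPH_CLOSE,np.ones((7,7)))
        c=biggest(mm)
        if k=="dark": c=cv2.convexHull(c)
        p=rect(s,c,z);print(n,k,np.round(p[0],1),np.round(p[1:],1),cv2.boundingRect(c))
s=dict(np.load("top0.npz"))
# heights from depth
for nm,(u,v) in dict(deck=(340,170),plate=(300,185),button=(371,152),stop=(397,190),bridge=(375,205)).items():
    z=s["range_z"][v,u];p=s["T"]@np.array([(u-s["cx"])/s["fx"]*z,(v-s["cy"])/s["fy"]*z,z,1]);print(nm,np.round(p[:3]*1000,1))
c=np.array([[268,144],[414,141.5],[416,242],[269,243]]);print(np.round(cast(s,c,.01)*1000,1).tolist())
E
```

```text
top dark [529.  -52.7] [454.1 315.4 -88.6] (269, 143, 147, 101)
top white [533.3  51.6] [121.4  97.7 -74.2] (286, 171, 45, 40)
top yellow [ 533.9 -229.2] [120.7  16.7   1.4] (394, 171, 7, 39)
top red [ 484.7 -158.6] [62.7 39.9 -0.9] (369, 195, 14, 21)
top green [ 653.5 -145.1] [28.2 25.8 90. ] (366, 147, 10, 9)
scene dark [ 578.2 -132.1] [241.8 113.9 -22.6] (249, 186, 65, 20)
scene white [532.   52.7] [125.7 105.8 -74. ] (297, 202, 45, 28)
scene yellow [ 533.5 -220.3] [122.2  34.2   1.4] (268, 173, 28, 11)
scene red [ 536.7 -141.3] [168.9  71.3   1.7] (270, 177, 41, 20)
scene green [ 642.5 -164.2] [29.9 23.3 36.8] (259, 185, 8, 6)
deck [600.8 -50.8  11.4]
plate [550.2  75.4  21.3]
button [ 646.2 -145.    60.6]
stop [ 534.1 -228.3   22.8]
bridge [ 484.9 -157.4   34.8]
[[686.9, 180.7], [694.9, -289.1], [372.9, -284.9], [369.1, 170.4]]
```

```bash
cat >> h.py <<'E'
from scipy.spatial.transform import Rotation as Ro
O=np.array([529.3,-52.]);TH=np.deg2rad(-88.6)
F=np.array([[np.cos(TH),-np.sin(TH)],[np.sin(TH),np.cos(TH)]])   # fixture->world
f2w=lambda p:O+F@np.asarray(p,float)
w2f=lambda p:F.T@(np.asarray(p,float)-O)
def row(xf,yf,z,rel,p=None):
    """tool-axes [az(deg),x,y,z mm] to reach fixture xf,yf, world z (mm), tool y at rel deg to fixture x (mod 180)"""
    o=robot.get_obs();R=Ro.from_euler("xyz",o["ee_rot"]).as_matrix()
    d=R.T@(np.r_[f2w((xf,yf)),z]-1000*np.asarray(o["tool_pos"]))
    a=np.degrees(np.arctan2(R[1,1],R[0,1]));dy=(np.degrees(TH)+rel-a+90)%180-90
    Rt=Ro.from_euler("z",dy,degrees=True).as_matrix()@(Ro.from_euler("z",a-90,degrees=True).as_matrix()@np.diag([-1,1,-1]) if R[0,0]*np.cos(np.radians(a-90))+R[1,0]*np.sin(np.radians(a-90))<0 else Ro.from_euler("z",a-90,degrees=True).as_matrix()@np.diag([1,1,-1]))
    return np.round(np.r_[-dy,d],1)
def now():
    o=robot.get_obs();print("t",round(o["time"],2),"fix",np.round(w2f(1000*o["tool_pos"][:2]),1),"z",round(1000*o["tool_pos"][2],1),"rot",np.round(o["ee_rot"],3),"F",np.round(o["wrist_force"],1),"w",round(o["width"],4),"q",np.round(o["joint_positions"],2))
E
sed -i '/    Rt=Ro/d;s/,rel,p=None/,rel/' h.py
python3 - <<'E'
from h import *
now();print(row(-103,91,120,0),row(-103,91,13,0))
A=dict(np.load("top0.npz"));B=dict(np.load("scene0.npz"))
# button: centroid rays
R=[]
for s,roi in((A,(slice(145,158),slice(363,379))),(B,(slice(180,195),slice(254,272)))):
    m=masks(s)["green"];mm=np.zeros_like(m);mm[roi]=m[roi];v,u=np.nonzero(mm);uv=(u.mean(),v.mean())
    print(uv,len(u));R.append((s,uv))
for z in(.04,.045,.05,.055,.06):print(z,*[np.round(w2f(cast(s,uv,z)[0]*1000),1) for s,uv in R])
E
```

```text
t 0.1 fix [-572.1 -316.3] z 204.4 rot [-3.14  -0.     2.771] F [-0.1 -0.6  0. ] w 0.094 q [ 1.1   0.09  1.37 -0.    1.68 -0.1 ]
[ -22.6 -556.5 -275.9   84.9] [ -22.6 -556.6 -275.7  191.9]
(np.float64(370.7027027027027), np.float64(150.90540540540542)) 74
(np.float64(262.42857142857144), np.float64(187.35714285714286)) 28
0.04 [ 97.4 123.8] [123.6 104.9]
0.045 [ 96.8 122.4] [116.3 108.1]
0.05 [ 96.3 121. ] [108.9 111.3]
0.055 [ 95.7 119.7] [101.6 114.5]
0.06 [ 95.1 118.3] [ 94.3 117.7]
```

Request:
{"api": "arm_command", "payload": {
  "targets": [0, 0, -22.6, -556, -276, 85, -0.28, 0, 0, -22.6, -556, -276, 85, -0.28, 0, 0, -22.6, -556, -276, 85, -0.28, 0, 0, -22.6, -556, -276, 85, -0.28, 0, 0, -22.6, -556, -276, 85, -0.28, 0, 0, -22.6, -556, -276, 85, -0.28, 0, 0, -22.6, -556, -276, 85, -0.28, 0, 0, -22.6, -556, -276, 85, -0.28, 0, 0, -22.6, -556, -276, 85, -0.28, 0, 0, -22.6, -556, -276, 85, -0.28, 0, 0, -22.6, -556, -276, 85, -0.28, 0, 0, -22.6, -556, -276, 85, -0.28, 0, 0, -22.6, -556, -276, 85, -0.28, 0, 0, -22.6, -556, -276, 85, -0.28, 0, 0, -22.6, -556, -276, 85, -0.28, 0, 0, -22.6, -556, -276, 85, -0.28, 0, 0, -22.6, -556, -276, 85, -0.28]
}}

```text
time: 1.8
tool_pos: [0.6169, 0.0553, 0.121]
ee_rot: [3.141, 0.0, -3.116]
wrist_force: [0.0, -0.1, 0.1]
width: 0.06
finger_force: 0.0
```

Run:
```python
from h import *
now();print(row(-103,91,13,0),row(-103,56,13,0))
```

```text
t 1.8 fix [-105.1   90.2] z 121.0 rot [ 3.141  0.    -3.116] F [ 0.  -0.1  0.1] w 0.06 q [-0.    0.27  1.33  0.    1.54 -1.6 ]
[ 1.00e-01 -7.00e-01 -2.20e+00  1.08e+02] [ 1.00e-01  3.43e+01 -2.10e+00  1.08e+02]
```

Request:
{"api": "arm_command", "payload": {
  "targets": [0, 0, 0, 0, -2, 45, -0.28, 0, 0, 0, 0, -2, 85, -0.28, 0, 0, 0, 0, -2, 102, -0.28, 0, 0, 0, 0, -2, 107, -0.28, 0, 0, 0, 0, -2, 107, -0.28, 0, 0, 0, 6, -2, 107, -0.28, 0, 0, 0, 10, -2, 107, -0.28, 0, 0, 0, 13, -2, 107, -0.28, 0, 0, 0, 16, -2, 107, -0.28, 0, 0, 0, 19, -2, 107, -0.28, 0, 0, 0, 22, -2, 107, -0.28, 0, 0, 0, 25, -2, 107, -0.28, 0, 0, 0, 28, -2, 107, -0.28, 0, 0, 0, 30, -2, 107, -0.28, 0, 0, 0, 32, -2, 107, -0.28, 0, 0, 0, 32, -2, 107, -0.28]
}}

```text
time: 3.4
tool_pos: [0.5856, 0.0513, 0.0137]
ee_rot: [3.141, 0.0, -3.118]
wrist_force: [2.2, -1.7, 2.1]
width: 0.06
finger_force: 1.4
```

```bash
cat >> h.py <<'E'
def plate(roi):
    s=robot.snapshot("top");m=np.zeros((400,640),bool);sl=np.s_[roi[0]:roi[1],roi[2]:roi[3]];m[sl]=masks(s)["white"][sl]
    c=biggest(cv2.morphologyEx(m.astype(np.uint8),cv2.MORPH_CLOSE,np.ones((5,5))))
    p=rect(s,c,.022);b=np.zeros((400,640),bool);b[sl]=masks(s)["blue"][sl]
    q=rect(s,biggest(b),.022);f=lambda a:round((a-np.degrees(TH)+90)%180-90,1)
    print("plate",np.round(w2f(p[0]),1),np.round(p[1:3],1),f(p[3]),"stripe",np.round(w2f(q[0]),1),np.round(q[1:3],1),f(q[3]))
    return s
E
python3 - <<'E'
from h import *
now();s=plate((160,225,270,360));cv2.imwrite("pics/a.png",cv2.resize(s["color"][130:255,255:430,::-1],None,fx=4,fy=4))
E
```

```text
t 3.4 fix [-101.9   58.8] z 13.7 rot [ 3.141  0.    -3.118] F [ 2.2 -1.7  2.1] w 0.06 q [-0.01  0.28  1.54  0.    1.32 -1.6 ]
plate [-121.2   19.9] [103.8  43.1] 8.3 stripe [-81.7  -1.1] [15.7  3.2] -1.4
```

View pics/a.png

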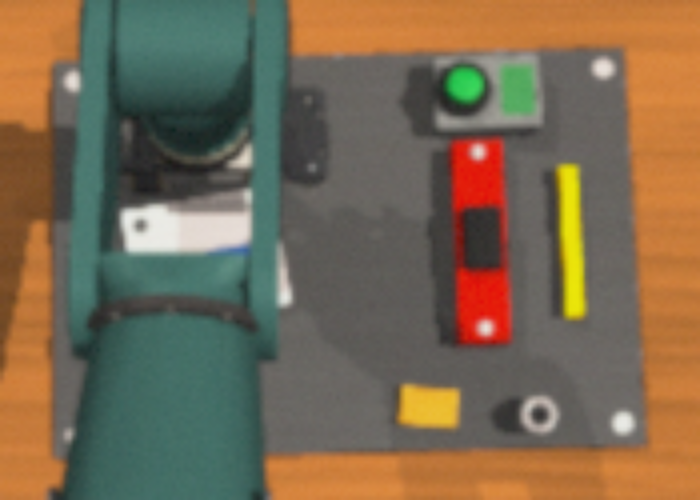

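The arm hides most of the plate; only its front edge shows, near (290,270) in the crop. Nothing else has moved. I'll finish the side push, then retreat, lift and go round behind the plate.

Request:
{"api": "arm_command", "payload": {
  "targets": [0, 0, 0, 2, 0, 0, -0.28, 0, 0, 0, 3, 0, 0, -0.28, 0, 0, 0, 3, 0, 0, -0.28, 0, 0, 0, -4, 0, 0, -0.28, 0, 0, 0, -15, 0, 0, -0.28, 0, 0, 0, -15, 0, -45, -0.28, 0, 0, 0, -15, 0, -80, -0.28, 0, 0, 8, 10, 40, -80, -0.28, 0, 0, 16, 40, 80, -80, -0.28, 0, 0, 24, 59, 128, -80, -0.28, 0, 0, 32, 59, 128, -80, -0.28, 0, 0, 40, 59, 128, -80, -0.28, 0, 0, 48, 59, 128, -80, -0.28, 0, 0, 56, 59, 128, -80, -0.28, 0, 0, 64, 59, 128, -80, -0.28, 0, 0, 72, 59, 128, -80, -0.28, 0, 0, 80, 59, 128, -80, -0.28, 0, 0, 90, 59, 128, -80, -0.28, 0, 0, 90, 59, 128, -80, -0.28, 0, 0, 90, 59, 128, -80, -0.28]
}}

```text
time: 5.45
tool_pos: [0.5233, 0.1779, 0.0928]
ee_rot: [-3.14, 0.0, 1.597]
wrist_force: [0.5, 0.8, -0.3]
width: 0.0605
finger_force: 0.0
```

Run:
```python
from h import *
now();s=plate((160,225,280,360));cv2.imwrite("pics/b.png",cv2.resize(s["color"][130:255,255:430,::-1],None,fx=4,fy=4))
print(row(-195,0,13.5,90))
```

```text
t 5.45 fix [-229.9   -0.4] z 92.8 rot [-3.14   0.     1.597] F [ 0.5  0.8 -0.3] w 0.0605 q [0.22 0.14 1.53 0.   1.47 0.2 ]
plate [-109.3   -6.9] [121.7  98.3] 7.5 stripe [-110.    -6.9] [92.  6.] 7.3
[  0.1 -34.9   0.4  79.4]
```

View pics/b.png

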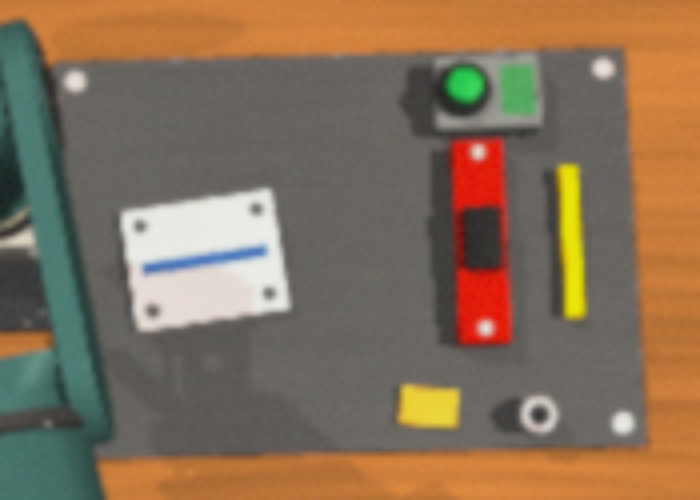

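The plate is still turned by 7° at fixture (-110,-7); the bridge, shim and socket haven't moved. A push from behind with both fingertips will square it, and a slight diagonal will centre it.

Request:
{"api": "arm_command", "payload": {
  "targets": [0, 0, 0, -30, -6, 40, -0.28, 0, 0, 0, -30, -6, 70, -0.28, 0, 0, 0, -30, -6, 79, -0.28, 0, 0, 0, -32, -6, 79, -0.28, 0, 0, 0, -40, -6, 79, -0.28, 0, 0, 0, -46, -6, 79, -0.28, 0, 0, 0, -49, -6, 79, -0.28, 0, 0, 0, -52, -6, 79, -0.28, 0, 0, 0, -55, -6, 79, -0.28, 0, 0, 0, -58, -6, 79, -0.28, 0, 0, 0, -61, -6, 79, -0.28, 0, 0, 0, -64, -6, 79, -0.28, 0, 0, 0, -68, -6, 79, -0.28, 0, 0, 0, -73, -5.6, 79, -0.28, 0, 0, 0, -78, -5.2, 79, -0.28, 0, 0, 0, -83, -4.8, 79, -0.28, 0, 0, 0, -88, -4.4, 79, -0.28, 0, 0, 0, -93, -4, 79, -0.28, 0, 0, 0, -98, -3.6, 79, -0.28, 0, 0, 0, -98, -3.6, 79, -0.28]
}}

```text
time: 7.5
tool_pos: [0.5222, 0.0783, 0.0142]
ee_rot: [-3.141, 0.002, 1.594]
wrist_force: [0.0, 0.9, 0.9]
width: 0.0604
finger_force: 0.4
```

Run:
```python
from h import *
now();s=plate((160,225,280,365));cv2.imwrite("pics/c.png",cv2.resize(s["color"][130:255,255:430,::-1],None,fx=4,fy=4))
s=robot.snapshot("scene");cv2.imwrite("pics/cs.png",cv2.resize(s["color"][150:260,230:390,::-1],None,fx=4,fy=4))
```

```text
t 7.5 fix [-130.5   -3.9] z 14.2 rot [-3.141e+00  2.000e-03  1.594e+00] F [0.  0.9 0.9] w 0.0604 q [ 0.04  0.16  1.68 -0.    1.3   0.02]
plate [-42.8 -11.4] [98.3 81.5] 88.9 stripe [-50.6 -11.4] [65.7  3.2] -1.4
```

View pics/c.png

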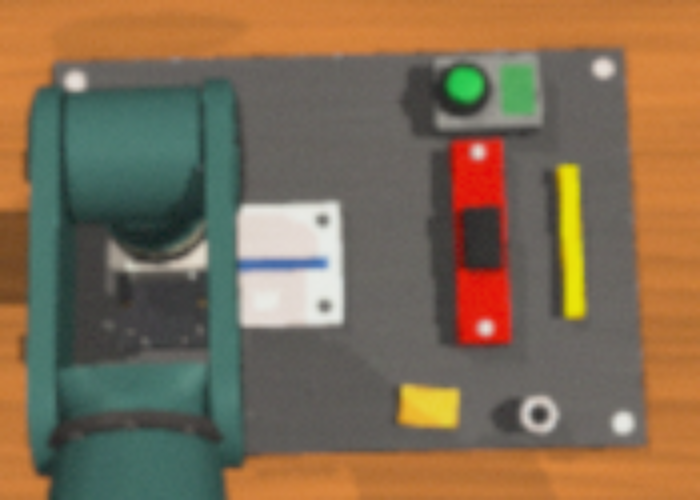

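The plate is now square, with its front edge at crop x≈343, but it sits at y≈-11. I'll back off and push it straight sideways from the near side to centre it.

Request:
{"api": "arm_command", "payload": {
  "targets": [0, 0, 0, 8, 0, 0, -0.28, 0, 0, 0, 15, 0, -5, -0.28, 0, 0, 0, 15, 0, -45, -0.28, 0, 0, -8, 15, -30, -60, -0.28, 0, 0, -16, 10, -60, -60, -0.28, 0, 0, -24, -20, -86, -60, -0.28, 0, 0, -32, -50, -86, -60, -0.28, 0, 0, -40, -68, -86, -60, -0.28, 0, 0, -48, -68, -86, -60, -0.28, 0, 0, -56, -68, -86, -60, -0.28, 0, 0, -64, -68, -86, -60, -0.28, 0, 0, -72, -68, -86, -60, -0.28, 0, 0, -80, -68, -86, -60, -0.28, 0, 0, -90, -68, -86, -60, -0.28, 0, 0, -90, -68, -86, -60, -0.28, 0, 0, -90, -68, -86, -60, -0.28]
}}

```text
time: 9.2
tool_pos: [0.438, 0.01, 0.0746]
ee_rot: [-3.141, 0.0, -3.12]
wrist_force: [-0.4, -0.5, -0.7]
width: 0.0604
finger_force: 0.0
```

Run:
```python
from h import *
now();s=plate((160,225,280,365))
print(row(-62,-90,14,0),row(-62,-56,14,0))
```

```text
t 9.2 fix [-64.2 -89.8] z 74.6 rot [-3.141  0.    -3.12 ] F [-0.4 -0.5 -0.7] w 0.0604 q [-0.11 -0.1   1.82 -0.    1.42 -1.7 ]Traceback (most recent call last):
  File "<stdin>", line 2, in <module>
  File "h.py", line 38, in plate
    q=rect(s,biggest(b),.022);f=lambda a:round((a-np.degrees(TH)+90)%180-90,1)
             ~~~~~~~^^^
  File "h.py", line 10, in biggest
    return max(cs,key=cv2.contourArea)
ValueError: max() iterable argument is empty
```

Request:
{"api": "arm_command", "payload": {
  "targets": [0, 0, 0, 0, -2, 40, -0.28, 0, 0, 0, 0, -2, 57, -0.28, 0, 0, 0, 0, -2, 60, -0.28, 0, 0, 0, -8, -2, 60, -0.28, 0, 0, 0, -15, -2, 60, -0.28, 0, 0, 0, -19, -2, 60, -0.28, 0, 0, 0, -22, -2, 60, -0.28, 0, 0, 0, -25, -2, 60, -0.28, 0, 0, 0, -28, -2, 60, -0.28, 0, 0, 0, -31, -2, 60, -0.28, 0, 0, 0, -33, -2, 60, -0.28, 0, 0, 0, -34, -2, 60, -0.28, 0, 0, 0, -34, -2, 60, -0.28]
}}

```text
time: 10.55
tool_pos: [0.4721, 0.0085, 0.0145]
ee_rot: [3.142, 0.0, -3.118]
wrist_force: [-3.2, 0.2, 1.9]
width: 0.0603
finger_force: 1.6
```

Run:
```python
from h import *
now();print(row(-62,-56,14,0))
```

```text
t 10.55 fix [-61.9 -55.7] z 14.5 rot [ 3.142  0.    -3.118] F [-3.2  0.2  1.9] w 0.0603 q [-0.1   0.04  1.82  0.    1.29 -1.7 ]
[-0.   0.3  0.1  0.5]
```

Request:
{"api": "arm_command", "payload": {
  "targets": [0, 0, 0, 8, 0, 0, -0.28, 0, 0, 0, 15, 0, -3, -0.28, 0, 0, 0, 15, 0, -45, -0.28, 0, 0, 8, 15, 35, -60, -0.28, 0, 0, 16, 0, 75, -60, -0.28, 0, 0, 24, -30, 110, -60, -0.28, 0, 0, 32, -56, 128, -60, -0.28, 0, 0, 40, -56, 128, -60, -0.28, 0, 0, 48, -56, 128, -60, -0.28, 0, 0, 56, -56, 128, -60, -0.28, 0, 0, 64, -56, 128, -60, -0.28, 0, 0, 72, -56, 128, -60, -0.28, 0, 0, 80, -56, 128, -60, -0.28, 0, 0, 90, -56, 128, -60, -0.28, 0, 0, 90, -56, 128, -60, -0.28, 0, 0, 90, -56, 128, -60, -0.28]
}}

```text
time: 12.15
tool_pos: [0.5249, 0.1377, 0.0747]
ee_rot: [3.141, -0.0, 1.597]
wrist_force: [0.1, -0.0, 0.0]
width: 0.0604
finger_force: 0.0
```

Run:
```python
from h import *
now();s=plate((160,225,290,362));print(row(-145,0,14,90))
```

```text
t 12.15 fix [-189.8    0.3] z 74.7 rot [ 3.141 -0.     1.597] F [ 0.1 -0.   0. ] w 0.0604 q [0.15 0.13 1.58 0.   1.42 0.13]
plate [-62.9   3. ] [122.1  98.1] 0.3 stripe [-62.8   2.7] [91.   5.6] 1.5
[  0.1 -44.8  -0.4  60.7]
```

Request:
{"api": "arm_command", "payload": {
  "targets": [0, 0, 0, -30, 2.5, 40, -0.28, 0, 0, 0, -38, 2.5, 57, -0.28, 0, 0, 0, -45, 2.5, 60.5, -0.28, 0, 0, 0, -52, 2.5, 60.5, -0.28, 0, 0, 0, -57, 2.5, 60.5, -0.28, 0, 0, 0, -61, 2.5, 60.5, -0.28, 0, 0, 0, -65, 2.4, 60.5, -0.28, 0, 0, 0, -71, 2.2, 60.5, -0.28, 0, 0, 0, -77, 2, 60.5, -0.28, 0, 0, 0, -83, 1.8, 60.5, -0.28, 0, 0, 0, -89, 1.6, 60.5, -0.28, 0, 0, 0, -95, 1.4, 60.5, -0.28, 0, 0, 0, -101, 1.2, 60.5, -0.28, 0, 0, 0, -107, 1, 60.5, -0.28, 0, 0, 0, -113, 0.8, 60.5, -0.28, 0, 0, 0, -119, 0.6, 60.5, -0.28, 0, 0, 0, -125, 0.4, 60.5, -0.28, 0, 0, 0, -131, 0.2, 60.5, -0.28, 0, 0, 0, -136, 0, 60.5, -0.28, 0, 0, 0, -136, 0, 60.5, -0.28]
}}

```text
time: 14.2
tool_pos: [0.5279, 0.0004, 0.0137]
ee_rot: [-3.141, 0.002, 1.594]
wrist_force: [-0.2, 0.5, 0.3]
width: 0.06
finger_force: 0.3
```

Run:
```python
from h import *
now();s=plate((160,225,320,367));cv2.imwrite("pics/d.png",cv2.resize(s["color"][130:255,255:430,::-1],None,fx=4,fy=4))
```

```text
t 14.2 fix [-52.4  -0.1] z 13.7 rot [-3.141e+00  2.000e-03  1.594e+00] F [-0.2  0.5  0.3] w 0.06 q [-0.11  0.16  1.69 -0.    1.3  -0.13]
plate [41.9 -0.7] [98.9 68.8] 88.3 stripe [37.3 -0.8] [46.9  3.2] -1.4
```

View pics/d.png

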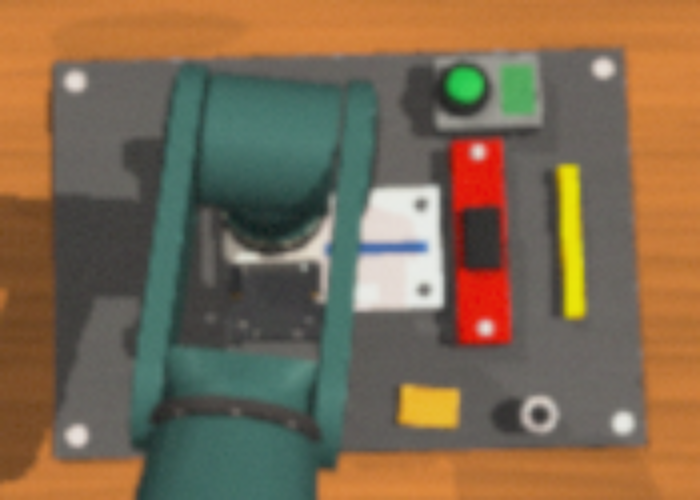

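The plate is centred (y≈-0.7) and square, with its front edge just before the bridge at crop x≈443. I'll push it straight through.

Request:
{"api": "arm_command", "payload": {
  "targets": [0, 0, 0, -4, 0, 0, -0.28, 0, 0, 0, -9, 0, 0, -0.28, 0, 0, 0, -14, 0, 0, -0.28, 0, 0, 0, -19, 0, 0, -0.28, 0, 0, 0, -24, 0, 0, -0.28, 0, 0, 0, -29, 0, 0, -0.28, 0, 0, 0, -34, 0, 0, -0.28, 0, 0, 0, -39, 0, 0, -0.28, 0, 0, 0, -44, 0, 0, -0.28, 0, 0, 0, -49, 0, 0, -0.28, 0, 0, 0, -54, 0, 0, -0.28, 0, 0, 0, -59, 0, 0, -0.28, 0, 0, 0, -64, 0, 0, -0.28, 0, 0, 0, -69, 0, 0, -0.28, 0, 0, 0, -74, 0, 0, -0.28, 0, 0, 0, -79, 0, 0, -0.28, 0, 0, 0, -83, 0, 0, -0.28, 0, 0, 0, -86, 0, 0, -0.28, 0, 0, 0, -88, 0, 0, -0.28, 0, 0, 0, -88, 0, 0, -0.28]
}}

```text
time: 16.25
tool_pos: [0.5303, -0.0867, 0.0141]
ee_rot: [3.141, 0.001, 1.594]
wrist_force: [0.4, 0.2, -0.6]
width: 0.06
finger_force: 0.2
```

Run:
```python
from h import *
now()
```

```text
t 16.25 fix [34.7  0.1] z 14.1 rot [3.141e+00 1.000e-03 1.594e+00] F [ 0.4  0.2 -0.6] w 0.06 q [-0.27  0.18  1.66 -0.    1.3  -0.29]
```

Request:
{"api": "arm_command", "payload": {
  "targets": [0, 0, 0, -2, 0, 0, -0.28, 0, 0, 0, -3, 0, 0, -0.28, 0, 0, 0, -4, 0, 0, -0.28, 0, 0, 0, -5, 0, 0, -0.28, 0, 0, 0, -5, 0, 0, -0.28]
}}

```text
time: 16.75
tool_pos: [0.5305, -0.0912, 0.0141]
ee_rot: [3.141, 0.0, 1.594]
wrist_force: [0.1, 2.6, 0.8]
width: 0.0599
finger_force: 1.0
```

Request:
{"api": "arm_command", "payload": {
  "targets": [0, 0, 0, -1, 0, 0, -0.28, 0, 0, 0, -2, 0, 0, -0.28, 0, 0, 0, -2, 0, 0, -0.28]
}}

```text
time: 17.05
tool_pos: [0.5305, -0.0933, 0.0141]
ee_rot: [3.141, 0.0, 1.594]
wrist_force: [0.1, 2.0, 0.2]
width: 0.0601
finger_force: 1.2
```

Request:
{"api": "arm_command", "payload": {
  "targets": [0, 0, 0, -1, 0, 0, -0.28, 0, 0, 0, -1, 0, 0, -0.28]
}}

```text
time: 17.25
tool_pos: [0.5305, -0.0943, 0.0141]
ee_rot: [3.141, 0.0, 1.594]
wrist_force: [-0.2, 2.2, 0.4]
width: 0.0603
finger_force: 1.3
```

Request:
{"api": "arm_command", "payload": {
  "targets": [0, 0, 0, -1, 0, 0, -0.28, 0, 0, 0, -1, 0, 0, -0.28]
}}

```text
time: 17.45
tool_pos: [0.5305, -0.0947, 0.0141]
ee_rot: [3.141, -0.001, 1.594]
wrist_force: [-0.5, 4.5, 1.6]
width: 0.0602
finger_force: 2.3
```

Request:
{"api": "arm_command", "payload": {
  "targets": [0, 0, 0, -1, 0, 0, -0.28, 0, 0, 0, -1, 0, 0, -0.28]
}}

```text
time: 17.65
tool_pos: [0.5305, -0.0947, 0.0141]
ee_rot: [3.141, -0.003, 1.595]
wrist_force: [-0.3, 6.7, 2.2]
width: 0.0602
finger_force: 3.4
```

Run:
```python
from h import *
now();s=robot.snapshot("top");cv2.imwrite("pics/e.png",cv2.resize(s["color"][150:235,330:430,::-1],None,fx=6,fy=6,interpolation=cv2.INTER_CUBIC))
```

```text
t 17.65 fix [42.7  0.2] z 14.1 rot [ 3.141e+00 -3.000e-03  1.595e+00] F [-0.3  6.7  2.2] w 0.0602 q [-0.28  0.18  1.66  0.    1.3  -0.31]
```

View pics/e.png

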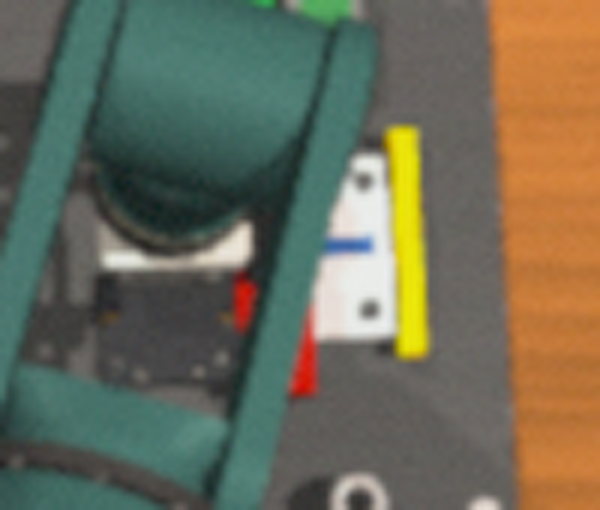

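The plate's front edge lies along the yellow stop (crop x≈388–395) and the push force is rising. I'll seat it a little harder, then back off and lift.

Request:
{"api": "arm_command", "payload": {
  "targets": [0, 0, 0, -1, 0, 0, -0.28, 0, 0, 0, -2, 0, 0, -0.28, 0, 0, 0, -2, 0, 0, -0.28, 0, 0, 0, -2, 0, 0, -0.28]
}}

```text
time: 18.1
tool_pos: [0.5305, -0.0948, 0.0141]
ee_rot: [3.142, -0.006, 1.595]
wrist_force: [-1.0, 11.1, 4.3]
width: 0.0599
finger_force: 5.5
```

Request:
{"api": "arm_command", "payload": {
  "targets": [0, 0, 0, 3, 0, 0, -0.28, 0, 0, 0, 10, 0, 0, -0.28, 0, 0, 0, 20, 0, 0, -0.28, 0, 0, 0, 25, 0, -30, -0.28, 0, 0, 0, 40, 0, -75, 0.5, 0, 0, 0, 80, 0, -110, 1, 0, 0, 0, 120, 0, -110, 1, 0, 0, 0, 160, 0, -110, 1, 0, 0, 0, 160, 0, -110, 1, 0, 0, 0, 160, 0, -110, 1]
}}

```text
time: 19.1
tool_pos: [0.5265, 0.0622, 0.1238]
ee_rot: [-3.142, 0.001, 1.597]
wrist_force: [-0.5, 0.1, 0.1]
width: 0.0156
finger_force: 0.0
```

Run:
```python
from h import *
now();s=robot.snapshot("top");cv2.imwrite("pics/f.png",cv2.resize(s["color"][135:245,330:430,::-1],None,fx=5,fy=5,interpolation=cv2.INTER_CUBIC))
m=masks(s)["white"].copy();m[:,:330]=0;m[:,402:]=0;m[:160]=0;m[225:]=0
for sl,n in((np.s_[:,383:],"front"),(np.s_[:,:369],"rear")):
    k=np.zeros_like(m);k[sl]=m[sl];c=biggest(k);p=rect(s,c,.022);w=np.array([w2f(q) for q in cast(s,c.reshape(-1,2),.022)*1000]);print(n,np.round(w2f(p[0]),1),np.round(p[1:3],1),round((p[3]-np.degrees(TH)+90)%180-90,1),w.min(0).round(1),w.max(0).round(1))
y=biggest(masks(s)["yellow"][:, :]&(np.arange(640)>385)&(np.arange(640)<405));p=rect(s,y,.026);print("stop",w2f(p[0]).round(1),p[1:3],(p[3]-np.degrees(TH)+90)%180-90)
b=masks(s)["blue"].copy();b[:,:335]=0;b[:,402:]=0;b[:175]=0;b[215:]=0
v,u=np.nonzero(b);w=np.array([w2f(q) for q in cast(s,np.c_[u,v],.022)*1000]);print("stripe slope deg",np.degrees(np.polyfit(w[:,0],w[:,1],1)[0]).round(2),w[:,0].min(),w[:,0].max(),w[:,1].mean())
print(row(95,118,80,90))
```

```text
t 19.1 fix [-114.3   -0. ] z 123.8 rot [-3.142e+00  1.000e-03  1.597e+00] F [-0.5  0.1  0.1] w 0.0156 q [ 0.01  0.07  1.55 -0.    1.52 -0.01]
front [151.3  -1.8] [96.  37.4] 87.4 [130.5 -49.5] [169.8  46.4]
rear [66.9  0.4] [96.2 34.9] -89.6 [ 49.3 -47.6] [84.6 48.4]
stop [177.5   0.4] (120.67582702636719, 16.379365921020508) -89.63303020000458
stripe slope deg 0.64 63.763272128425456 157.75310458138588 -0.5197067424262347
[  -0.  -208.4  118.1   43.9]
```

View pics/f.png

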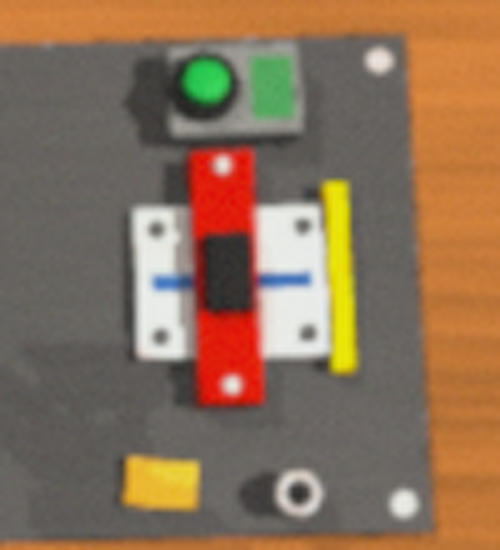

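The plate sits squarely on the stop: its rear edge is at x≈49.5 and its front at ≈170, and the shim and socket are untouched. Now the button at crop (205,80).

Request:
{"api": "arm_command", "payload": {
  "targets": [0, 0, 0, -40, 25, 0, 1, 0, 0, 0, -80, 45, 0, 1, 0, 0, 0, -120, 70, 0, 1, 0, 0, 0, -160, 95, 0, 1, 0, 0, 0, -208, 118, 0, 1, 0, 0, 0, -208, 118, 0, 1, 0, 0, 0, -208, 118, 25, 1, 0, 0, 0, -208, 118, 45, 1, 0, 0, 0, -208, 118, 54, 1, 0, 0, 0, -208, 118, 58, 1, 0, 0, 0, -208, 118, 58, 1]
}}

```text
time: 20.25
tool_pos: [0.6492, -0.1436, 0.0658]
ee_rot: [-3.141, -0.0, 1.594]
wrist_force: [0.1, -0.6, 1.2]
width: 0.0006
finger_force: 0.0
```

Run:
```python
from h import *
now();s=robot.snapshot("scene");cv2.imwrite("pics/g.png",cv2.resize(s["color"][150:225,225:345,::-1],None,fx=6,fy=6,interpolation=cv2.INTER_CUBIC))
```

```text
t 20.25 fix [ 94.5 117.7] z 65.8 rot [-3.141 -0.     1.594] F [ 0.1 -0.6  1.2] w 0.0006 q [-0.3   0.4   1.27 -0.    1.47 -0.33]
```

View pics/g.png

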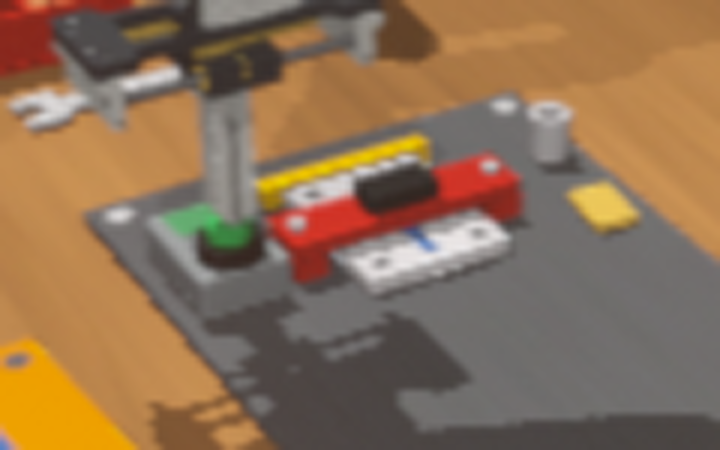

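The closed fingertips stand over the middle of the green button, at crop (233,225). I'll press down in small steps.

Request:
{"api": "arm_command", "payload": {
  "targets": [0, 0, 0, 0, 0, 3, 1, 0, 0, 0, 0, 0, 5, 1, 0, 0, 0, 0, 0, 7, 1, 0, 0, 0, 0, 0, 7, 1]
}}

```text
time: 20.7
tool_pos: [0.6503, -0.1434, 0.0597]
ee_rot: [3.14, 0.0, 1.595]
wrist_force: [0.3, 0.3, 2.7]
width: 0.0004
finger_force: 1.1
```

Request:
{"api": "arm_command", "payload": {
  "targets": [0, 0, 0, 0, 0, 2, 1, 0, 0, 0, 0, 0, 4, 1, 0, 0, 0, 0, 0, 4, 1]
}}

```text
time: 21.0
tool_pos: [0.6503, -0.1435, 0.0563]
ee_rot: [3.14, 0.0, 1.595]
wrist_force: [-0.4, -0.6, 5.0]
width: 0.0004
finger_force: 3.1
```

Request:
{"api": "arm_command", "payload": {
  "targets": [0, 0, 0, 0, 0, 1, 1, 0, 0, 0, 0, 0, 2, 1, 0, 0, 0, 0, 0, 2, 1]
}}

```text
time: 21.3
tool_pos: [0.6503, -0.1435, 0.0561]
ee_rot: [3.139, 0.001, 1.595]
wrist_force: [-2.6, 1.8, 11.4]
width: 0.0005
finger_force: 5.6
```

Request:
{"api": "arm_command", "payload": {
  "targets": [0, 0, 0, 0, 0, 1, 1, 0, 0, 0, 0, 0, 1, 1, 0, 0, 0, 0, 0, 1, 1]
}}

```text
time: 21.6
tool_pos: [0.6504, -0.1435, 0.0561]
ee_rot: [3.138, 0.001, 1.595]
wrist_force: [-3.2, 0.6, 13.8]
width: 0.0006
finger_force: 6.9
```

Request:
{"api": "arm_command", "payload": {
  "targets": [0, 0, 0, 0, 0, -5, 1, 0, 0, 0, 0, 0, -20, 1, 0, 0, 0, 0, 0, -60, 1, 0, 0, 0, 0, 0, -100, 1, 0, 0, 0, 50, 0, -130, 1, 0, 0, 0, 100, 0, -140, 1, 0, 0, 0, 150, 0, -140, 1, 0, 0, 0, 200, 0, -140, 1, 0, 0, 0, 250, 0, -140, 1, 0, 0, 0, 300, 0, -140, 1, 0, 0, 0, 300, 0, -140, 1, 0, 0, 0, 300, 0, -140, 1, 0, 0, 0, 300, 0, -140, 1]
}}

```text
time: 22.9
tool_pos: [0.6424, 0.1553, 0.1916]
ee_rot: [-3.141, 0.001, 1.594]
wrist_force: [0.1, -1.2, -0.4]
width: 0.0006
finger_force: 0.0
```

Run:
```python
from h import *
now();s=robot.snapshot("top");cv2.imwrite("pics/i.png",cv2.resize(s["color"][135:245,330:430,::-1],None,fx=5,fy=5,interpolation=cv2.INTER_CUBIC))
a=dict(np.load("top0.npz"))["color"].astype(int);d=np.abs(a-s["color"]).max(2)
print("shim/socket diff",d[222:242,350:405].max())
```

```text
t 22.9 fix [-204.5  118.2] z 191.6 rot [-3.141e+00  1.000e-03  1.594e+00] F [ 0.1 -1.2 -0.4] w 0.0006 q [ 0.15  0.34  1.1  -0.    1.7   0.13]
shim/socket diff 21
```

View pics/i.png

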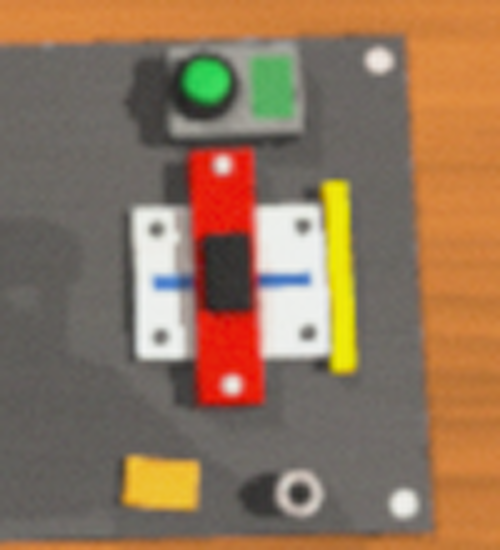

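The plate is still square against the stop, the button at crop (205,80) is released, and the shim and socket haven't moved. The arm is clear, so I'll hand in.

```bash
python3 -c "
from bench import robot
print(robot.close_job())"
```

```text
the job is handed in; nothing more can be done
None
```

I pushed the plate flat under the bridge until it sat squarely against the yellow stop, pressed the record button until it stopped moving (about 14 N) and released it, and handed the job in at about 23 s with the arm clear; the hand-in returned no verdict.

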